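# Pull the filter plate for inspection

### The arm

A 6-joint arm with a two-finger parallel gripper is mounted at the origin on the work surface. World frame = base frame: x ahead of the robot, y to its left, z up, the work surface at z = 0. Lengths are in m, angles in rad, forces in N, time in s.
With the tool pointing down it reaches from about 0.225 to 0.875 m from the base axis. Payload 3.4 kg.
Tool frame: the origin (TCP) lies on the centre line of the jaws, within the pads' length; the fingertips stand 17 mm ahead of it and the grasp point (between the pads) lies 2 mm behind it; z points along the fingers, y is the line along which they close (so a half turn about z gives the same grasp; the last joint's range is limited). The gripper opens to 85 mm and grips with 20 to 120 N. Pads are 22 mm wide; open, the fingers measure 114 mm over their backs; the gripper's body (76 mm by 85 mm) begins 54 mm behind the grasp point. The pads swing forward as they close: fully open they stand 13 mm farther back than shut.
Start: joints at [1.018, 0.276, 1.505, -0, 1.361, -0.121], TCP at [0.241, 0.522, 0.248] pointing down, gripper open.
Joint ranges: [-2.89, 2.89], [-0.75, 2.08], [0.22, 2.7], [-1.18, 4.32], [0.11, 2.71], [-2.7, 2.7]. Speed limits (rad/s): [2.57, 2.57, 3.14, 3.14, 3.14, 3.14].

### API

Orientations are given as a rotation vector (axis times angle).
In Python, from cell import bot gives the robot as it stands. The module is installed in compiled form; this text tells all that it offers.
- The arm moves only by the shell command python3 -m handwheel 'ROWS' [FORCE]. ROWS is JSON, a list of rows, each an object with "travel": the shift along the tool's x, y, z each as a share of 40 cm, from -1 to 1, a list of three; "dr": the turn, a rotation vector about the tool's x, y, z each as a share of 180 degrees, from -1 to 1, a list of three; "grip": the opening, from -1 (shut) to 1 (fully open). In form: [{"travel": [x, y, z], "dr": [ax, ay, az], "grip": grip}, ...]. A call has 1 to 12 rows; each row is the pose to reach, as a shift and turn from the pose commanded when the call began, along the tool's axes at that moment, turning the shorter way round; what a row does not reach only later rows make up. A row lasts 1/10 s, in which the tool goes at most 50 mm and 8.59 degrees, less where a joint would pass 70% of its speed; a pose out of reach is approached as far as the arm can. A call with a number of a shift or a turn outside -1 to 1 is refused whole. A call with a gripper value outside its range is refused whole. The fingers move at their own pace and stop on an object; FORCE is the grip in N (left out, the last holds). Time passes only in rows, so rows that repeat a pose let the fingers close. It gives the time, the measured TCP pose, the force, the opening and the grip force at its end, in the units of the state.
- bot.read_state(): the state, without advancing time (a new reading comes with each control period).
- bot.grab_frame(name): name is "side" or "top"; returns a dict with "image" (420x560x3 uint8, blue, green, red), "fx", "fy", "cx", "cy" (pixels), "k1" (the pictures are not rectified: a ray, as slopes to the right and down, at radius r is drawn at 1 + k1 r^2 times it, then the intrinsics apply), "position" and "rotation" of the camera in the world. Camera axes: x right, y up, looking along -z (the intrinsics and any distortion apply to the point x, -y, -z); pixel columns grow to the right and rows downward; lengths in m; the calibration is good to about 2 mm. A picture is of the moment at which its call begins. There is no depth.
- bot.sign_off(): hands the job in; it is judged then, once.
The state is a dict: "time_s": time; "q": joint angles; "dq": joint speeds; "joint_efforts": joint torques, N m; "tcp_pos": TCP position; "tcp_rot": TCP orientation; "wrist_force": force on the tool from outside, world axes, zero at the start; "ft_torque": the same for the moment, N m; "grip_width": opening from 0.0 (shut) to 1.0 (fully open); "gripper_force": force on a finger pad.
Only numpy, scipy, OpenCV 4.12 (cv2) and the standard library are available. Lean on these libraries where they do the work, as an engineer would, in place of code of your own. Each camera call takes 0.05 s, during which the arm holds its last target. There are 200 camera calls.

### The job

The filter plate of the bench extractor needs inspecting, but someone has parked a painted test panel in the rack on top of the cover flap. First stand the panel on the bench, on its 100 mm edge, leaning at an angle against the low rectangular tin and let go of it; then swing the flap up until it stands about upright (it stays where left) and draw the filter plate straight up out of the housing. Finish holding the plate still in the gripper, upright, well clear above the middle of the drip tray (a hand's height, some 10 cm, of air beneath it) and in line with the tray's long side, the flap still open and the panel still leaning; do not let the panel fall flat and leave the cup, bottle and can alone.

Things in the scene. Friction and masses are not known exactly. Their poses are not given: they have to be found in the camera images.
- housing: Grey open-topped sheet-metal filter housing fixed to the bench, 170 mm along its x, 135 mm along its y, 95 mm high, walls 5 mm; origin at the centre of its underside. Its top is closed by the flap. Inside, guide channels 45 mm tall (from the inner floor at 5 mm) hold the filter plate upright at the housing's centre. A short hose stub sticks out 25 mm from its +x wall.
- flap (a joint): Angle of the aluminium cover flap (174 x 142 x 6 mm, 250 g): 0 shut, positive as it opens, stop at 1.75, upright at 1.57 (its free edge is then 238 mm above the bench). Hinged along the housing's top edge on the housing's +y side; the free edge, on the -y side, swings up. The hinge is stiff by friction (about 0.3 N m): the flap stays at any angle.
- flap_hinge (a point): Point on the hinge axis, middle of the housing's top edge on its +y side (67.5 mm in +y from the housing's centre, 95.5 mm above the bench); the axis is the housing's x. Its axes are the housing's axes.
- flap_handle (a point): Middle of the flap's handle: a round bar 10 mm in diameter, 90 mm long, parallel to the hinge, its centre line 32 mm above the flap's upper face and 115 mm from the hinge (38 mm above it when shut). The bar may turn between the fingers. Its axes turn with the flap: x along the bar, z square to the flap.
- panel: Flat wooden spray-out test panel, 100 mm wide (its x), 8 mm thick (its y), 150 mm tall (its z), 100 g, one face painted white; origin at the centre of its lower 100 mm edge. It starts upright on the flap's upper face (101.5 mm above the bench), in a 10 mm wide groove between two ribs 18 mm high, parallel to the hinge and 35 mm from it.
- plate: Grey rigid filter plate with pleats, 14 mm thick (its x), 100 mm wide (its y), 60 mm tall, plus a pull tab on top; 150 g nominal; origin at the centre of its underside. It stands in the housing under the shut flap, on the inner floor, its x along the housing's x; the guides leave 2.5 mm on each side.
- plate_tab (a point): Centre of the plate's pull tab: 10 mm thick (plate's x), 40 mm wide (plate's y), 22 mm tall, 71 mm above the plate's underside; the tab's top is 87 mm above the bench when the plate is home.
- tin: Low, full, rectangular dark steel tin standing loose on the bench, 80 mm along its x, 150 mm along its y, 85 mm high, 1.4 kg nominal, with a black screw cap 14 mm high on top (18 mm towards -x, 45 mm towards +y of its middle); origin at the centre of its underside. The side on its +x faces away from the robot and has free bench before it.
- tray: Shallow aluminium drip tray fixed on the bench, 120 mm along its x, 180 mm (long side) along its y, 18 mm high; origin at the centre of its underside.
- cup: White mixing cup, 80 mm across, 90 mm high, a bystander beyond the housing; origin at the centre of its underside.
- bottle: Blue plastic bottle, 60 mm across, 170 mm high, a bystander beyond the housing; origin at the centre of its underside.
- can: Round steel can, 70 mm across, 90 mm high, a bystander beyond the housing; origin at the centre of its underside.

How it is judged:
On the way, in this order (a step that is already met when the one before it is completed fails the run):
1. the panel stands on its lower edge on the bench, leans against the tin and is released (contact force between panel and tin above 0.03 N and angle between panel's own z axis and vertical between 0.1 and 0.8 rad and height (world z) of panel below 0.012 m and contact force between the fingers and panel below 0.05 N and linear speed of panel below 0.03 m/s), for 0.3 s.
2. the flap is swung up about upright, the panel still leaning (value of joint flap above 1.2 rad and contact force between panel and tin above 0.03 N and angle between panel's own z axis and vertical between 0.1 and 0.8 rad and height (world z) of panel below 0.012 m), for 0.2 s.
3. the gripper has drawn the plate up clear of the housing (contact force between the fingers and plate above 1 N and contact force between plate and housing below 0.05 N and z of plate in the frame of housing above 0.095 m and value of joint flap above 1.2 rad), for 0.1 s.
At the end, for the whole second after the job is handed in: Plate gripped and still, upright within 0.25 rad, underside over 85 mm above the bench, within 45 mm of the tray centre and 0.3 rad of its long side, clear of tray and housing; flap beyond 1.2 rad; panel at rest on its lower edge, leaning 0.1 to 0.8 rad against the tin, untouched by the fingers (all of step 2 and contact force between the fingers and plate above 1 N and contact force between plate and housing below 0.05 N and height (world z) of plate above 0.085 m and angle between plate's own z axis and vertical below 0.25 rad and horizontal distance between plate and tray below 0.045 m and angle between the y axis of plate and the y axis of tray, either way round below 0.3 rad and contact force between plate and tray below 0.05 N and linear speed of each of plate, panel below 0.03 m/s and contact force between the fingers and panel below 0.05 N); the arm keeps its last pose, push and grip.
It fails at once if the test panel falls flat (angle between panel's own z axis and vertical above 1.25 rad).
It fails at once if the cup is pushed away or knocked over (distance of cup from where it was at the start of the episode above 0.03 m or angle between cup's own z axis and vertical above 0.5 rad).
It fails at once if the bottle is pushed away or knocked over (distance of bottle from where it was at the start of the episode above 0.03 m or angle between bottle's own z axis and vertical above 0.5 rad).
It fails at once if the can is pushed away or knocked over (distance of can from where it was at the start of the episode above 0.03 m or angle between can's own z axis and vertical above 0.5 rad).
It also fails if it takes over 67 s, if anything falls off the work surface, if the arm or the gripper's body presses on something with over 40 N, if the wrist force passes 120 N, or if a joint passes its speed limit or range.

## Working session

There is one attempt and no reset: what is moved stays moved. The work goes in short steps, Python scripts to look and compute and a shell command to move; the robot and the scene stay as the last step left them, time stands still between calls to the robot, and variables do not carry over. Pictures are saved under pics/ and viewed, at most 12 in all, crops included, and the job is handed in when it is done.

```bash
mkdir -p pics && cat > h.py <<'E'
import numpy as np, cv2
from cell import bot
from scipy.spatial.transform import Rotation as R
def rot(r):
    r=np.array(r); return r if r.shape==(3,3) else (R.from_quat(r).as_matrix() if r.size==4 else R.from_rotvec(r).as_matrix())
def ray(f,u,v):
    xd=np.array([(u-f['cx'])/f['fx'],(v-f['cy'])/f['fy']]); s=xd.copy()
    for _ in range(20): s=xd/(1+f['k1']*(s@s))
    d=rot(f['rotation'])@np.array([s[0],-s[1],-1]); return np.array(f['position']),d
def onz(f,u,v,z):
    p,d=ray(f,u,v); return p+d*(z-p[2])/d[2]
def proj(f,P):
    c=rot(f['rotation']).T@(np.array(P)-np.array(f['position'])); s=np.array([c[0],-c[1]])/-c[2]
    s=s*(1+f['k1']*(s@s)); return np.array([f['cx']+f['fx']*s[0],f['cy']+f['fy']*s[1]])
def tri(f,a,g,b):
    p,d=ray(f,*a);q,e=ray(g,*b); A=np.c_[d,-e]; t=np.linalg.lstsq(A,q-p,rcond=None)[0]
    x,y=p+d*t[0],q+e*t[1]; return (x+y)/2,np.linalg.norm(x-y)
E
python3 - <<'E'
from h import *
import pickle
for n in('top','side'):
    f=bot.grab_frame(n); print(n,{k:np.round(v,4).tolist() for k,v in f.items() if k!='image'})
    cv2.imwrite(f'pics/{n}0.png',cv2.resize(f['image'],(800,600),interpolation=2)); pickle.dump(f,open(f'{n}0.pkl','wb'))
print(bot.read_state())
E
```

```text
top {'fx': 457.8066, 'fy': 457.8066, 'cx': 275.3418, 'cy': 213.9813, 'k1': -0.0272, 'position': [0.4719, -0.0105, 1.1616], 'rotation': [0.0909, -0.0718, -1.5582]}
side {'fx': 502.2558, 'fy': 502.2558, 'cx': 272.0003, 'cy': 211.1265, 'k1': -0.0524, 'position': [0.1433, -0.6388, 0.9616], 'rotation': [0.7196, -0.2202, -0.6047]}
{'time_s': 0.1, 'q': array([ 1.01800695e+00,  2.76495942e-01,  1.50602865e+00, -4.61014847e-05,
        1.36070289e+00, -1.20971591e-01]), 'dq': array([ 0.00170828, -0.00206935, -0.00207044, -0.00107363,  0.00172472,
       -0.00047786]), 'joint_efforts': array([ 8.69022242e-04, -4.17705202e+01, -2.46406513e+01, -1.88627773e-04,
        5.76886101e-03,  2.56953865e-05]), 'tcp_pos': array([0.24041139, 0.52182218, 0.2475378 ]), 'tcp_rot': array([-6.72918402e-01, -3.06816745e+00,  2.44666219e-03]), 'wrist_force': array([0.86612759, 0.21596764, 0.04950717]), 'ft_torque': array([0.01564456, 0.01960313, 0.0279142 ]), 'gripper_force': 0.0, 'grip_width': 1.0033478695443787}
```

View pics/top0.png

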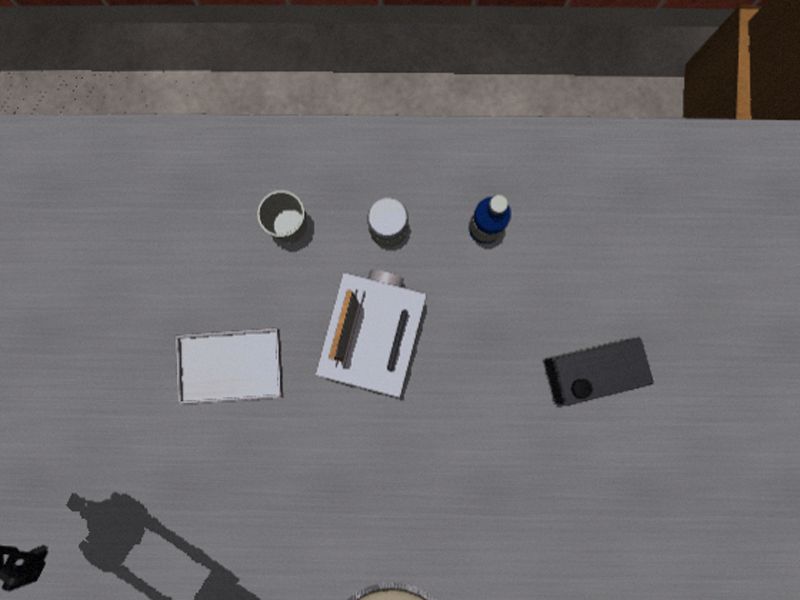

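View pics/side0.png

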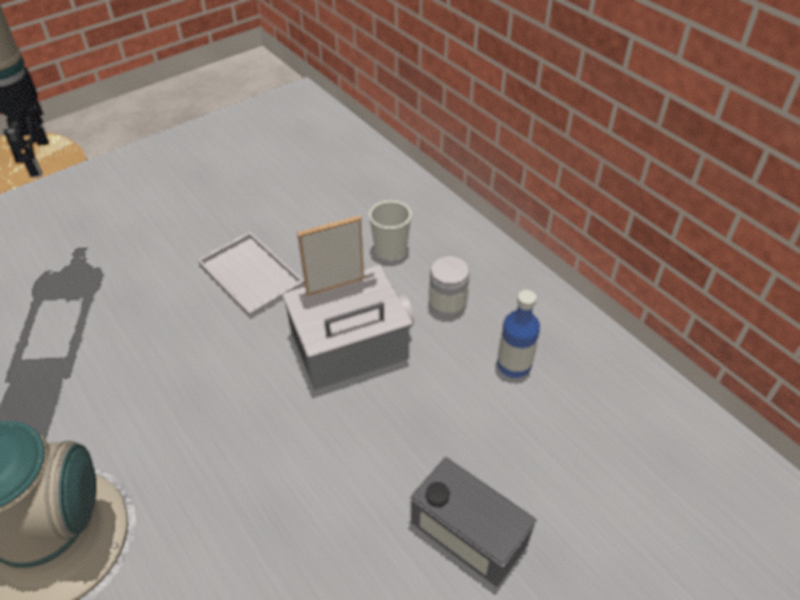

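The top view shows the tray at left around (229,366), the flap corners (343,273), (426,294), (403,399), (317,375) with the hinge on the left, and the tin at right around (600,372). The side view shows the panel's top edge from (299,233) to (362,220).

```bash
cat >> h.py <<'E'
def sub(f,pts,w=4):
    g=cv2.cvtColor(f['image'],cv2.COLOR_BGR2GRAY)
    c=np.array(pts,np.float32).reshape(-1,1,2)*0.7
    return cv2.cornerSubPix(g,c.copy(),(w,w),(-1,-1),(3,50,.01)).reshape(-1,2)
def fit(W,M):
    W=np.array(W);M=np.array(M);a=M-M.mean(0);b=W-W.mean(0)
    th=np.arctan2((a[:,0]*b[:,1]-a[:,1]*b[:,0]).sum(),(a*b).sum())
    c,s=np.cos(th),np.sin(th);t=W.mean(0)-np.array([[c,-s],[s,c]])@M.mean(0)
    r=W-(M@np.array([[c,s],[-s,c]])+t); return t,th,np.round(np.linalg.norm(r,axis=1)*1000,1)
E
python3 - <<'E'
from h import *
import pickle
T=pickle.load(open('top0.pkl','rb'));S=pickle.load(open('side0.pkl','rb'))
def box(f,name,px,z,M):
    c=sub(f,px); W=[onz(f,u,v,z)[:2] for u,v in c]; print(name,np.round(c/0.7).astype(int).tolist(),*[np.round(x,4) for x in fit(W,M)])
fl=[[.087,.0675],[.087,-.0745],[-.087,-.0745],[-.087,.0675]]
box(T,'flap top',[(343,273),(426,294),(403,399),(317,375)],.1015,fl)
box(S,'flap side',[(408,319),(306,349),(285,294)],.1015,[fl[1],fl[2],fl[3]])
tn=[[.04,.075],[.04,-.075],[-.04,-.075],[-.04,.075]]
box(T,'tin top',[(553,358),(640,338),(653,382),(562,405)],.085,tn)
box(S,'tin side',[(447,461),(534,520),(495,561),(412,497)],.085,tn)
tr=[[.06,.09],[.06,-.09],[-.06,-.09],[-.06,.09]]
box(T,'tray top',[(176,335),(278,328),(282,398),(181,404)],.018,tr)
box(S,'tray side',[(250,235),(300,278),(250,313),(200,265)],.018,tr)
# panel: orange edge in top view; corners in side view
hsv=cv2.cvtColor(T['image'],cv2.COLOR_BGR2HSV)
m=cv2.inRange(hsv,(5,90,90),(25,255,255)); m[:,:200]=0;m[:,300:]=0;m[:180]=0;m[280:]=0
ct=max(cv2.findContours(m,0,1)[0],key=cv2.contourArea); r=cv2.minAreaRect(ct); b=cv2.boxPoints(r)
print('panel rect',r,np.round([onz(T,u,v,.2515)[:2] for u,v in b],4).tolist())
c=sub(S,[(299,233),(362,220)]); print(c/.7,np.round([onz(S,u,v,.2515)[:2] for u,v in c],4).tolist())
cv2.imwrite('pics/c.png',np.hstack([cv2.resize(T['image'][170:290,205:310],None,fx=4,fy=4,interpolation=0),cv2.resize(S['image'][140:260,190:280],None,fx=4,fy=4,interpolation=0)]))
E
```

```text
flap top [[343, 272], [425, 294], [399, 397], [315, 374]] [0.5368 0.0427] -0.2453 [1.8 2.2 0.9 1.6]
flap side [[411, 324], [306, 349], [282, 293]] [0.5352 0.041 ] -0.2759 [2.1 8.7 6.7]
tin top [[553, 358], [639, 336], [653, 383], [558, 406]] [ 0.4802 -0.3377] 0.2325 [4.2 1.1 3.9 7.9]
tin side [[445, 456], [536, 519], [495, 561], [410, 497]] [ 0.4762 -0.3441] 0.2335 [2.7 1.1 7.9 5.1]
tray top [[178, 338], [277, 330], [280, 395], [182, 402]] [0.482  0.2902] 0.0906 [4.8 5.1 5.2 5.8]
tray side [[251, 236], [300, 278], [248, 315], [199, 263]] [0.4761 0.2823] 0.1005 [10.9 12.6  3.5  6. ]
panel rect ((237.96475219726562, 226.7572784423828), (3.6716928482055664, 48.5049934387207), 14.931416511535645) [[0.4944, 0.0905], [0.5884, 0.0675], [0.5866, 0.0603], [0.4926, 0.0834]]
[[296.82965 235.25949]
 [360.89212 217.38048]] [[0.4869, 0.0791], [0.5849, 0.0553]]
```

View pics/c.png

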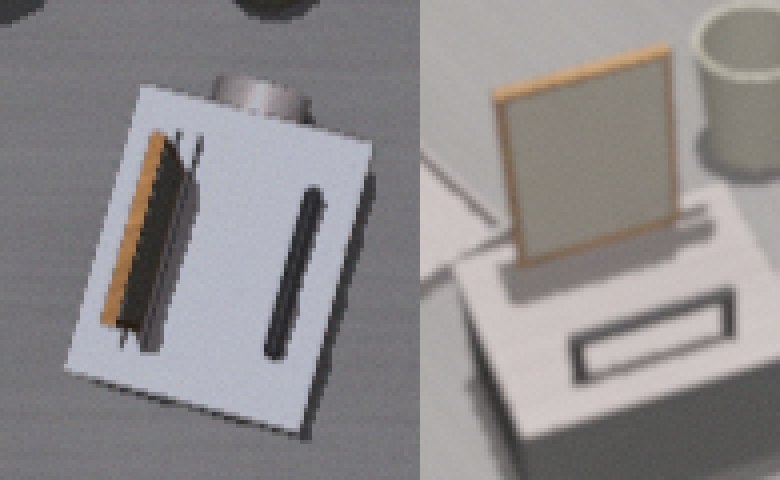

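The crop shows the panel's orange top edge in the groove and the dark handle bar to its right. Next I refine the tin and tray with masks and work out the first move.

```bash
cat >> h.py <<'E'
def down(a,tilt=0,axis=None):
    y=np.array([np.cos(a),np.sin(a),0]);z=np.array([0,0,-1.]);M=np.c_[np.cross(y,z),y,z]
    return R.from_rotvec(np.array(axis)*tilt).as_matrix()@M if axis is not None else M
def delta(p,M,p0=None,M0=None):
    s=bot.read_state(); p0=s['tcp_pos'] if p0 is None else np.array(p0); M0=rot(s['tcp_rot']) if M0 is None else M0
    print('travel',np.round(M0.T@(np.array(p)-p0)/.4,4).tolist(),'dr',np.round(R.from_matrix(M0.T@M).as_rotvec()/np.pi,4).tolist())
E
python3 - <<'E'
from h import *
import pickle
T=pickle.load(open('top0.pkl','rb'))
g=cv2.cvtColor(T['image'],cv2.COLOR_BGR2GRAY)
print(g[270,370:465:3])
def rect(m,z,n):
    ct=max(cv2.findContours(m,0,1)[0],key=cv2.contourArea);b=cv2.boxPoints(cv2.minAreaRect(ct))
    W=np.array([onz(T,u,v,z)[:2] for u,v in b]);e=W[1]-W[0],W[2]-W[1]
    print(n,W.mean(0).round(4),[(round(float(np.linalg.norm(x)),4),round(float(np.arctan2(x[1],x[0])),3)) for x in e])
sl=np.zeros_like(g);sl[225:300,370:470]=1
rect(cv2.morphologyEx(((g<85)&(g>38)&(sl>0)).astype(np.uint8),cv2.MORPH_CLOSE,np.ones((9,9))),.085,'tin')
sl[:]=0;sl[220:295,110:210]=1
for t in(150,):rect(((g>t)&(sl>0)).astype(np.uint8),.01,'tray inner')
delta([.541,.075,.33],down(1.328))
E
```

```text
[119 119 119 121 121  57  11  25  53  56  28  26  22  25  20  57  50  53
  53  56  53  52  52  52  51  53  51  78 110 123 121 123]
tin [ 0.4802 -0.3325] [(0.1694, -1.318), (0.0833, -2.92)]
tray inner [0.4798 0.2927] [(0.1754, -1.509), (0.1136, -3.061)]
travel [-1.15, -0.7004, -0.2052] dr [-0.0005, -0.0001, -0.0602]
```

```bash
python3 -m handwheel '[{"travel":[-0.6,-0.36,-0.2],"dr":[0,0,-0.06],"grip":1},{"travel":[-0.6,-0.36,-0.2],"dr":[0,0,-0.06],"grip":1},{"travel":[-0.6,-0.36,-0.2],"dr":[0,0,-0.06],"grip":1},{"travel":[-0.6,-0.36,-0.2],"dr":[0,0,-0.06],"grip":1},{"travel":[-0.6,-0.36,-0.2],"dr":[0,0,-0.06],"grip":1},{"travel":[-0.6,-0.36,-0.2],"dr":[0,0,-0.06],"grip":1},{"travel":[-0.6,-0.36,-0.2],"dr":[0,0,-0.06],"grip":1},{"travel":[-0.6,-0.36,-0.2],"dr":[0,0,-0.06],"grip":1}]' 30
python3 -c "
from h import *
delta([.541,.075,.33],down(1.328))"
```

```text
time_s: 0.9
tcp_pos: [0.3987, 0.2904, 0.3282]
tcp_rot: [-0.385, -3.117, -0.001]
wrist_force: [-1.2, 0.5, 0.1]
grip_width: 1.0
gripper_force: 0.0
travel [-0.4762, -0.4356, -0.005] dr [0.0001, -0.0002, -0.001]
```

```bash
python3 -m handwheel '[{"travel":[-0.476,-0.436,-0.005],"dr":[0,0,-0.001],"grip":1},{"travel":[-0.476,-0.436,-0.005],"dr":[0,0,-0.001],"grip":1},{"travel":[-0.476,-0.436,-0.005],"dr":[0,0,-0.001],"grip":1},{"travel":[-0.476,-0.436,-0.005],"dr":[0,0,-0.001],"grip":1},{"travel":[-0.476,-0.436,-0.005],"dr":[0,0,-0.001],"grip":1},{"travel":[-0.476,-0.436,-0.005],"dr":[0,0,-0.001],"grip":1},{"travel":[-0.476,-0.436,-0.005],"dr":[0,0,-0.001],"grip":1},{"travel":[-0.476,-0.436,-0.005],"dr":[0,0,-0.001],"grip":1}]'
python3 -c "
from h import *
delta([.541,.075,.230],down(1.328))"
```

```text
time_s: 1.7
tcp_pos: [0.5402, 0.0777, 0.3297]
tcp_rot: [-0.373, -3.117, -0.002]
wrist_force: [-0.1, 0.2, 0.2]
grip_width: 1.002
gripper_force: 0.0
travel [-0.0042, -0.0064, 0.2492] dr [0.0003, -0.0007, 0.0014]
```

```bash
python3 -m handwheel '[{"travel":[-0.004,-0.006,0.12],"dr":[0,0,0],"grip":1},{"travel":[-0.004,-0.006,0.25],"dr":[0,0,0],"grip":1},{"travel":[-0.004,-0.006,0.25],"dr":[0,0,0],"grip":1},{"travel":[-0.004,-0.006,0.25],"dr":[0,0,0],"grip":-0.3},{"travel":[-0.004,-0.006,0.25],"dr":[0,0,0],"grip":-0.3},{"travel":[-0.004,-0.006,0.25],"dr":[0,0,0],"grip":-0.6},{"travel":[-0.004,-0.006,0.25],"dr":[0,0,0],"grip":-0.6},{"travel":[-0.004,-0.006,0.25],"dr":[0,0,0],"grip":-1},{"travel":[-0.004,-0.006,0.25],"dr":[0,0,0],"grip":-1},{"travel":[-0.004,-0.006,0.25],"dr":[0,0,0],"grip":-1},{"travel":[-0.004,-0.006,0.25],"dr":[0,0,0],"grip":-1},{"travel":[-0.004,-0.006,0.25],"dr":[0,0,0],"grip":-1}]' 30
python3 -c "
from h import *
delta([.541,.075,.230],down(1.328))
f=bot.grab_frame('side');cv2.imwrite('pics/g1.png',cv2.resize(f['image'],(800,600)))"
```

```text
time_s: 2.9
tcp_pos: [0.5428, 0.0733, 0.2314]
tcp_rot: [0.376, 3.117, 0.001]
wrist_force: [-1.3, 1.0, 5.9]
grip_width: 0.087
gripper_force: 32.9
travel [0.0054, 0.0031, 0.0036] dr [0.0003, 0.0007, 0.0008]
```

View pics/g1.png

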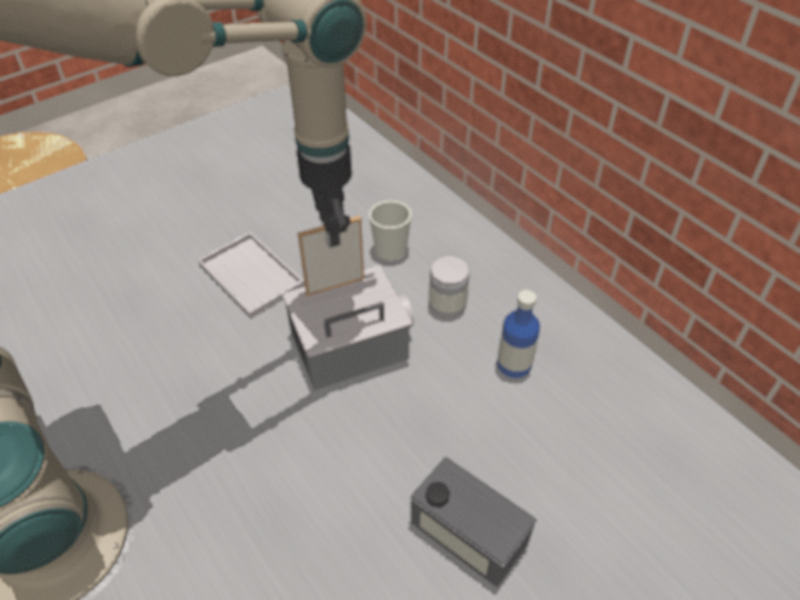

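The panel is gripped centrally near its top edge, at (335,235). I'll lift it and compute the placing poses.

```bash
python3 -m handwheel '[{"travel":[0,0,-0.06],"dr":[0,0,0],"grip":-1},{"travel":[0,0,-0.15],"dr":[0,0,0],"grip":-1},{"travel":[0,0,-0.22],"dr":[0,0,0],"grip":-1},{"travel":[0,0,-0.22],"dr":[0,0,0],"grip":-1},{"travel":[0,0,-0.22],"dr":[0,0,0],"grip":-1}]'
cat > place.py <<'E'
from h import *
psi=.238;th=.3;ux=np.array([np.cos(psi),np.sin(psi),0]);uy=np.array([-ux[1],ux[0],0]);tin=np.array([.4805,-.341,0])
M=down(psi,-th,uy)
P=lambda gap,dz:tin+ux*(.04+.085*np.tan(th)+.004/np.cos(th)+gap)-.130*M[:,2]+np.array([0,0,.0012+dz])
E
python3 -c "
from place import *
print(P(.006,.1)); delta(P(.006,.1),M)"
```

```text
time_s: 3.45
tcp_pos: [0.5419, 0.073, 0.3179]
tcp_rot: [-0.377, -3.119, 0.0]
wrist_force: [0.5, 0.2, -0.7]
grip_width: 0.087
gripper_force: 31.9
[ 0.51749002 -0.3320263   0.22539374]
travel [-0.1819, -0.9979, 0.2314] dr [-0.0859, -0.0522, 0.345]
```

```bash
python3 -m handwheel '[{"travel":[-0.01,-0.05,0],"dr":[0,0,0.02],"grip":-1},{"travel":[-0.03,-0.14,0],"dr":[-0.01,-0.006,0.05],"grip":-1},{"travel":[-0.05,-0.25,0],"dr":[-0.02,-0.012,0.09],"grip":-1},{"travel":[-0.07,-0.36,0],"dr":[-0.03,-0.02,0.13],"grip":-1},{"travel":[-0.09,-0.47,0],"dr":[-0.04,-0.025,0.17],"grip":-1},{"travel":[-0.11,-0.58,0],"dr":[-0.05,-0.03,0.21],"grip":-1},{"travel":[-0.13,-0.69,0],"dr":[-0.06,-0.035,0.25],"grip":-1},{"travel":[-0.15,-0.8,0],"dr":[-0.07,-0.04,0.28],"grip":-1},{"travel":[-0.165,-0.89,0],"dr":[-0.08,-0.05,0.31],"grip":-1},{"travel":[-0.175,-0.96,0],"dr":[-0.086,-0.052,0.335],"grip":-1},{"travel":[-0.182,-0.998,0],"dr":[-0.086,-0.052,0.345],"grip":-1},{"travel":[-0.182,-0.998,0],"dr":[-0.086,-0.052,0.345],"grip":-1}]'
python3 -c "
from place import *
delta(P(.006,.1),M);delta(P(.006,.012),M)"
```

```text
time_s: 4.65
tcp_pos: [0.5172, -0.3332, 0.3161]
tcp_rot: [1.819, 2.309, 0.35]
wrist_force: [0.3, 0.9, -0.8]
grip_width: 0.091
gripper_force: 31.8
travel [0.0019, -0.0652, 0.2173] dr [-0.0006, -0.0009, -0.0008]
travel [0.0012, -0.1299, 0.4276] dr [-0.0006, -0.0009, -0.0008]
```

```bash
python3 -m handwheel '[{"travel":[0.001,-0.02,0.07],"dr":[0,0,0],"grip":-1},{"travel":[0.001,-0.05,0.17],"dr":[0,0,0],"grip":-1},{"travel":[0.001,-0.08,0.27],"dr":[0,0,0],"grip":-1},{"travel":[0.001,-0.11,0.35],"dr":[0,0,0],"grip":-1},{"travel":[0.001,-0.12,0.4],"dr":[0,0,0],"grip":-1},{"travel":[0.001,-0.13,0.427],"dr":[0,0,0],"grip":-1},{"travel":[0.001,-0.13,0.427],"dr":[0,0,0],"grip":-1},{"travel":[0.001,-0.13,0.427],"dr":[0,0,0],"grip":-1}]'
python3 -c "
from place import *
delta(P(.006,.012),M);delta(P(.003,.000),M)
f=bot.grab_frame('side');g=bot.grab_frame('top')
a=cv2.resize(f['image'][200:420,210:420],None,fx=1.9,fy=1.9);b=cv2.resize(g['image'][150:370,300:510],None,fx=1.9,fy=1.9)
cv2.imwrite('pics/p1.png',np.hstack([a,b]))"
```

```text
time_s: 5.45
tcp_pos: [0.5194, -0.3308, 0.1407]
tcp_rot: [1.812, 2.308, 0.35]
wrist_force: [-0.5, 0.1, 0.2]
grip_width: 0.09
gripper_force: 31.8
travel [-0.0018, -0.0076, 0.0062] dr [0.0004, -0.0001, 0.0005]
travel [-0.0018, -0.0237, 0.0326] dr [0.0004, -0.0001, 0.0005]
```

View pics/p1.png

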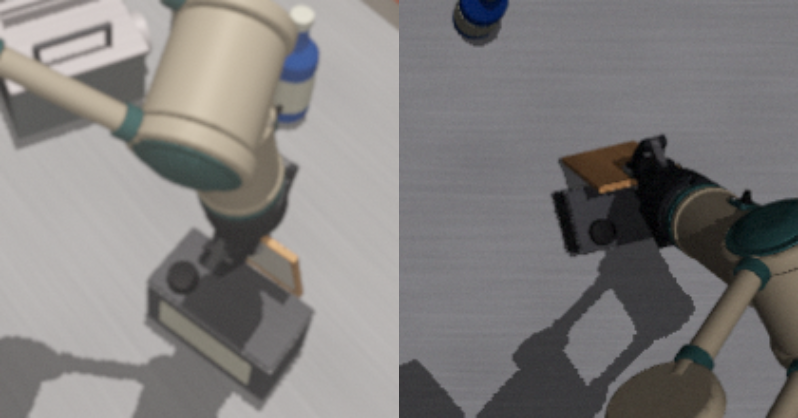

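The panel hangs tilted just in front of the tin's far side, with its lower left corner at crop (560,160) in the top view. I'll lower it gently to contact.

```bash
python3 -c "
from place import *
f=bot.grab_frame('top');w=onz(f,300+(560-399)/1.9,150+160/1.9,.013);d=w-tin;print(w,'tin frame',d@ux,d@uy)"
python3 -m handwheel '[{"travel":[-0.002,-0.012,0.014],"dr":[0,0,0],"grip":-1},{"travel":[-0.002,-0.018,0.022],"dr":[0,0,0],"grip":-1},{"travel":[-0.002,-0.021,0.027],"dr":[0,0,0],"grip":-1},{"travel":[-0.002,-0.021,0.027],"dr":[0,0,0],"grip":-1},{"travel":[-0.002,-0.021,0.027],"dr":[0,0,0],"grip":-1}]'
python3 -c "
from place import *
delta(P(.003,.000),M)"
```

```text
[ 0.54332456 -0.27072847  0.013     ] tin frame 0.07762080515645921 0.053479189032083436
time_s: 6.1
tcp_pos: [0.514, -0.3332, 0.1268]
tcp_rot: [1.815, 2.308, 0.35]
wrist_force: [-0.0, -0.3, -0.9]
grip_width: 0.091
gripper_force: 31.8
travel [0.0007, 0.0005, 0.0039] dr [0.0001, -0.0003, -0.0001]
```

```bash
python3 -m handwheel '[{"travel":[0,-0.002,0.004],"dr":[0,0,0],"grip":-1},{"travel":[0,-0.004,0.006],"dr":[0,0,0],"grip":-1},{"travel":[0,-0.006,0.006],"dr":[0,0,0],"grip":-1},{"travel":[0,-0.006,0.006],"dr":[0,0,0],"grip":-1}]'

```

```text
time_s: 6.5
tcp_pos: [0.5134, -0.3336, 0.125]
tcp_rot: [1.814, 2.306, 0.351]
wrist_force: [0.4, 1.0, 5.0]
grip_width: 0.086
gripper_force: 32.5
```

```bash
python3 -m handwheel '[{"travel":[0,0,0],"dr":[0,0,0],"grip":-0.75},{"travel":[0,0,0],"dr":[0,0,0],"grip":-0.7},{"travel":[0,0,0],"dr":[0,0,0],"grip":-0.6},{"travel":[0,0,0],"dr":[0,0,0],"grip":-0.4},{"travel":[0,0,0],"dr":[0,0,0],"grip":-0.4},{"travel":[0,0,0],"dr":[0,0,0],"grip":-0.4},{"travel":[0,0,0],"dr":[0,0,0],"grip":-0.4},{"travel":[0,0,0],"dr":[0,0,0],"grip":-0.4}]'
python3 -c "
from place import *
f=bot.grab_frame('side');g=bot.grab_frame('top')
a=cv2.resize(f['image'][200:420,210:420],None,fx=1.9,fy=1.9);b=cv2.resize(g['image'][150:370,300:510],None,fx=1.9,fy=1.9)
cv2.imwrite('pics/p2.png',np.hstack([a,b]))"
```

```text
time_s: 7.3
tcp_pos: [0.5126, -0.3334, 0.1239]
tcp_rot: [1.815, 2.308, 0.35]
wrist_force: [-0.5, 0.2, -0.7]
grip_width: 0.296
gripper_force: 0.0
```

View pics/p2.png

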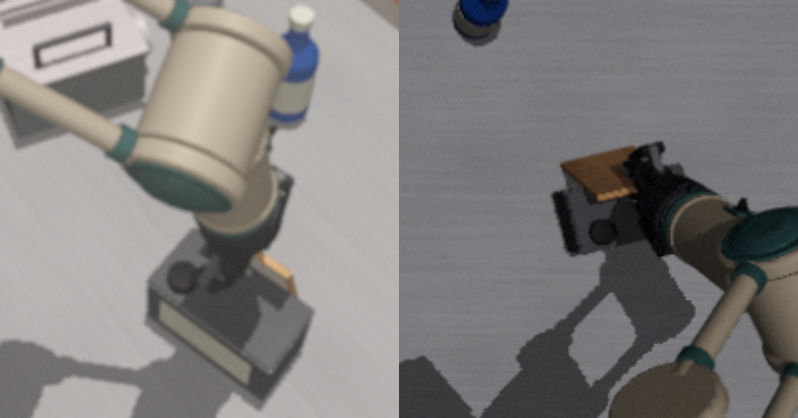

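The panel is leaning and the fingers are open, straddling it. I'll back off along the tool axis.

```bash
python3 -m handwheel '[{"travel":[0,0,-0.02],"dr":[0,0,0],"grip":-0.4},{"travel":[0,0,-0.05],"dr":[0,0,0],"grip":-0.4},{"travel":[0,0,-0.09],"dr":[0,0,0],"grip":-0.4},{"travel":[0,0,-0.14],"dr":[0,0,0],"grip":-0.4},{"travel":[0,0,-0.22],"dr":[0,0,0],"grip":-0.4},{"travel":[0,0,-0.32],"dr":[0,0,0],"grip":-0.4},{"travel":[0,0,-0.4],"dr":[0,0,0],"grip":-0.4},{"travel":[0,0,-0.4],"dr":[0,0,0],"grip":-0.4}]'
python3 - <<'E'
from place import *
import pickle
T=pickle.load(open('top0.pkl','rb'))
g=cv2.cvtColor(T['image'],cv2.COLOR_BGR2GRAY)
m=((g<110)).astype(np.uint8);k=np.zeros_like(m);k[212:265,268:290]=1;m*=k
ct=max(cv2.findContours(m,0,1)[0],key=cv2.contourArea);b=cv2.boxPoints(cv2.minAreaRect(ct))
W=np.array([onz(T,u,v,.1335)[:2] for u,v in b]);print('handle',W.mean(0),W)
delta([.5254,-.0034,.24],down(1.328))
E
```

```text
time_s: 8.2
tcp_pos: [0.4673, -0.3471, 0.2834]
tcp_rot: [1.808, 2.3, 0.344]
wrist_force: [0.6, 0.5, 1.3]
grip_width: 0.298
gripper_force: 0.0
handle [ 0.52476516 -0.00480764] [[ 4.78806842e-01  1.36711446e-02]
 [ 5.74051580e-01 -9.84312812e-03]
 [ 5.70685238e-01 -2.33414128e-02]
 [ 4.75516993e-01  2.82844648e-04]]
travel [0.8023, 0.2969, 0.199] dr [0.0855, 0.0558, -0.344]
```

```bash
python3 -m handwheel '[{"travel":[0.802,0.297,0.199],"dr":[0.0855,0.0558,-0.344],"grip":0.2},{"travel":[0.802,0.297,0.199],"dr":[0.0855,0.0558,-0.344],"grip":0.2},{"travel":[0.802,0.297,0.199],"dr":[0.0855,0.0558,-0.344],"grip":0.2},{"travel":[0.802,0.297,0.199],"dr":[0.0855,0.0558,-0.344],"grip":0.2},{"travel":[0.802,0.297,0.199],"dr":[0.0855,0.0558,-0.344],"grip":0.2},{"travel":[0.802,0.297,0.199],"dr":[0.0855,0.0558,-0.344],"grip":0.2},{"travel":[0.802,0.297,0.199],"dr":[0.0855,0.0558,-0.344],"grip":0.2},{"travel":[0.802,0.297,0.199],"dr":[0.0855,0.0558,-0.344],"grip":0.2},{"travel":[0.802,0.297,0.199],"dr":[0.0855,0.0558,-0.344],"grip":0.2},{"travel":[0.802,0.297,0.199],"dr":[0.0855,0.0558,-0.344],"grip":0.2}]'
python3 - <<'E'
from place import *
delta([.5252,-.0038,.1355],down(1.328))
f=bot.grab_frame('side')
cv2.imwrite('pics/p3.png',cv2.resize(f['image'],(800,600)))
E
```

```text
time_s: 9.2
tcp_pos: [0.5238, -0.0008, 0.2361]
tcp_rot: [-0.379, -3.11, -0.013]
wrist_force: [-1.4, 0.2, -0.2]
grip_width: 0.604
gripper_force: 0.0
travel [-0.0075, -0.0082, 0.2514] dr [0.0023, -0.0029, 0.0]
```

View pics/p3.png

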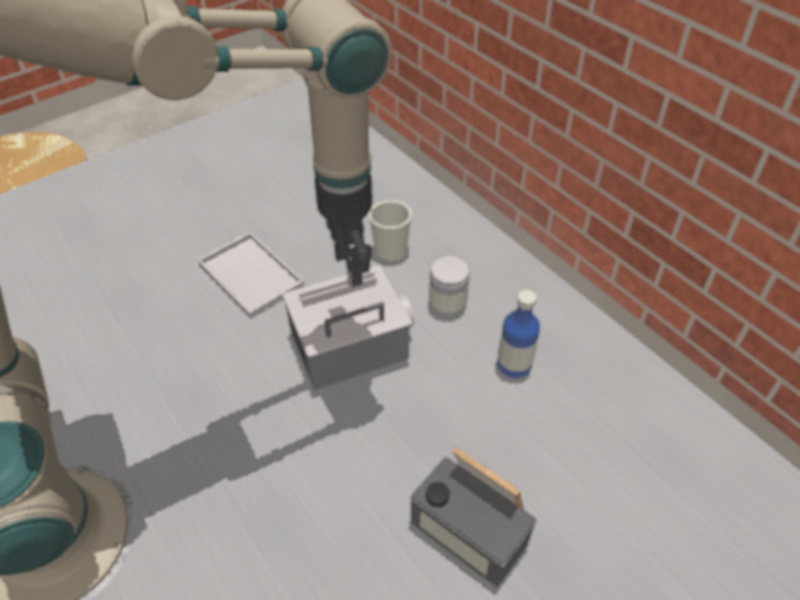

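The panel leans against the tin's far side, its top edge running from (455,453) to (520,500). Now I'll grip the handle.

```bash
python3 -m handwheel '[{"travel":[-0.0075,-0.008,0.1],"dr":[0.002,-0.003,0],"grip":0.2},{"travel":[-0.0075,-0.008,0.2],"dr":[0.002,-0.003,0],"grip":0.2},{"travel":[-0.0075,-0.008,0.253],"dr":[0.002,-0.003,0],"grip":0.2},{"travel":[-0.0075,-0.008,0.253],"dr":[0.002,-0.003,0],"grip":0.2},{"travel":[-0.0075,-0.008,0.253],"dr":[0.002,-0.003,0],"grip":-0.5},{"travel":[-0.0075,-0.008,0.253],"dr":[0.002,-0.003,0],"grip":-1},{"travel":[-0.0075,-0.008,0.253],"dr":[0.002,-0.003,0],"grip":-1},{"travel":[-0.0075,-0.008,0.253],"dr":[0.002,-0.003,0],"grip":-1},{"travel":[-0.0075,-0.008,0.253],"dr":[0.002,-0.003,0],"grip":-1}]' 30
python3 - <<'E'
from h import *
s=bot.read_state();p=s['tcp_pos'];M0=rot(s['tcp_rot'])
yaw=-.243;h=np.array([-np.sin(yaw),np.cos(yaw),0])
r0=np.array([-.115,.038])
for a in np.linspace(.14,1.54,11):
    c,s_=np.cos(-a),np.sin(-a); r=np.array([c*r0[0]-s_*r0[1],s_*r0[0]+c*r0[1]])
    d=h*(r-r0)[0]+np.array([0,0,(r-r0)[1]]); print(round(a,2),np.round(M0.T@d/.4,3).tolist())
print(p, 'clear', M0[:,1]@h)
E
```

```text
time_s: 10.15
tcp_pos: [0.5266, -0.0043, 0.1366]
tcp_rot: [0.377, 3.115, -0.001]
wrist_force: [-1.1, -2.8, 6.7]
grip_width: 0.095
gripper_force: 29.6
0.14 [-0.0, 0.016, -0.039]
0.28 [-0.0, 0.037, -0.076]
0.42 [-0.001, 0.064, -0.109]
0.56 [-0.001, 0.094, -0.138]
0.7 [-0.001, 0.129, -0.163]
0.84 [-0.001, 0.166, -0.182]
0.98 [-0.001, 0.206, -0.197]
1.12 [-0.001, 0.248, -0.205]
1.26 [-0.001, 0.29, -0.208]
1.4 [-0.001, 0.332, -0.204]
1.54 [-0.001, 0.374, -0.195]
[ 0.52660264 -0.00433738  0.13663659] clear 0.9999982908016025
```

```bash
python3 -m handwheel '[{"travel":[0,0.016,-0.039],"dr":[0,0,0],"grip":-1},{"travel":[0,0.037,-0.076],"dr":[0,0,0],"grip":-1},{"travel":[0,0.064,-0.109],"dr":[0,0,0],"grip":-1},{"travel":[0,0.094,-0.138],"dr":[0,0,0],"grip":-1},{"travel":[0,0.129,-0.163],"dr":[0,0,0],"grip":-1},{"travel":[0,0.166,-0.182],"dr":[0,0,0],"grip":-1},{"travel":[0,0.206,-0.197],"dr":[0,0,0],"grip":-1},{"travel":[0,0.248,-0.205],"dr":[0,0,0],"grip":-1},{"travel":[0,0.29,-0.208],"dr":[0,0,0],"grip":-1},{"travel":[0,0.332,-0.204],"dr":[0,0,0],"grip":-1},{"travel":[0,0.374,-0.195],"dr":[0,0,0],"grip":-1},{"travel":[0,0.374,-0.195],"dr":[0,0,0],"grip":-1}]'
python3 - <<'E'
from h import *
bot.grab_frame('top')
f=bot.grab_frame('side')
cv2.imwrite('pics/p4.png',cv2.resize(f['image'],(800,600)))
s=bot.read_state();print(s['tcp_pos'],s['wrist_force'])
E
```

```text
time_s: 11.35
tcp_pos: [0.5634, 0.1439, 0.2137]
tcp_rot: [0.375, 3.114, 0.006]
wrist_force: [4.1, 1.2, 4.0]
grip_width: 0.098
gripper_force: 31.4
[0.56318142 0.1431987  0.21395735] [4.83132525 1.50458548 4.72627581]
```

View pics/p4.png

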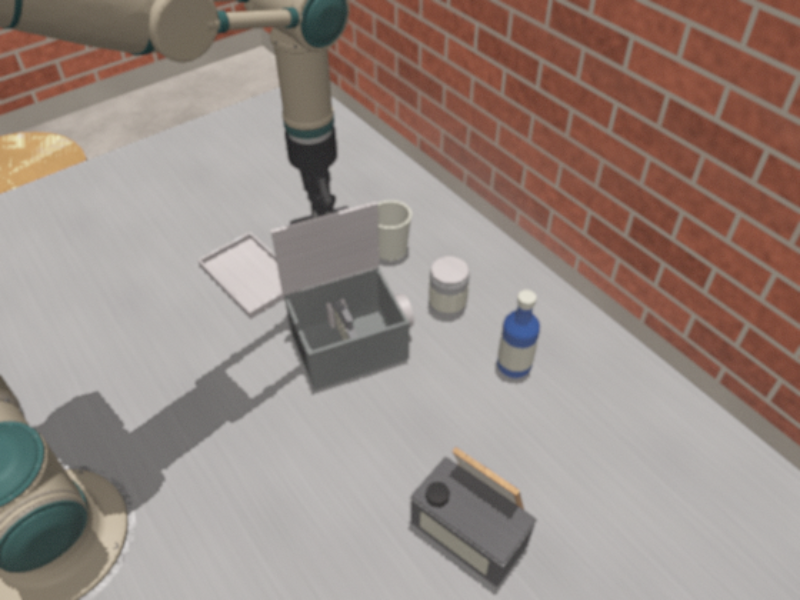

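The flap stands upright and the tab is visible at about (342,318); the panel is still leaning. I'll release the handle, rise and swing over the housing.

```bash
python3 -m handwheel '[{"travel":[0,0,0],"dr":[0,0,0],"grip":-0.5},{"travel":[0,0,0],"dr":[0,0,0],"grip":-0.5},{"travel":[0,0,0],"dr":[0,0,0],"grip":-0.5},{"travel":[0,0,-0.05],"dr":[0,0,0],"grip":-0.5},{"travel":[0,0,-0.12],"dr":[0,0,0],"grip":-0.5},{"travel":[0,0,-0.22],"dr":[0,0,0],"grip":-0.5},{"travel":[0,0,-0.32],"dr":[0,0,0],"grip":-0.5},{"travel":[0,0,-0.4],"dr":[0,0,0],"grip":-0.5},{"travel":[0,0,-0.4],"dr":[0,0,0],"grip":-0.5}]'
python3 - <<'E'
from h import *
delta([.5368,.0427,.36],down(-.243))
f=bot.grab_frame('side');g=cv2.cvtColor(f['image'],cv2.COLOR_BGR2GRAY)
cv2.imwrite('pics/p5.png',cv2.resize(f['image'][130:290,180:300],None,fx=5,fy=5)[:600])
# expected tab corners in side view
yaw=-.243;hx=np.array([np.cos(yaw),np.sin(yaw),0]);hy=np.array([-hx[1],hx[0],0]);c=np.array([.5368,.0427,.087])
for sx in(-1,1):
  for sy in(-1,1): print(sx,sy,((proj(f,c+hx*.005*sx+hy*.02*sy)-[180,130])*5).round())
E
```

```text
time_s: 12.35
tcp_pos: [0.5617, 0.1412, 0.3774]
tcp_rot: [0.378, 3.112, 0.004]
wrist_force: [0.1, 0.4, -0.6]
grip_width: 0.25
gripper_force: 0.0
travel [0.0016, -0.2541, 0.0427] dr [0.0023, 0.0008, 0.5003]
-1 -1 [313. 466.]
-1 1 [284. 407.]
1 -1 [333. 460.]
1 1 [304. 401.]
```

View pics/p5.png

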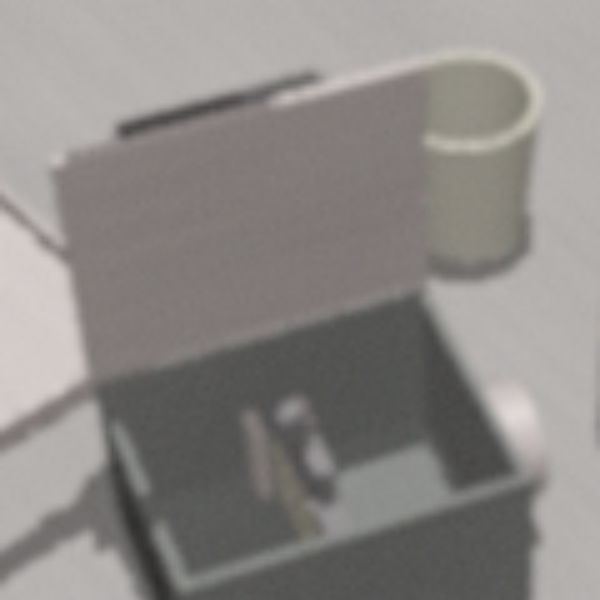

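The tab's top is seen at crop (280–335, 400–465), matching the prediction.

```bash
python3 -m handwheel '[{"travel":[0.002,-0.254,0.043],"dr":[0.002,0.001,0.5],"grip":0.4},{"travel":[0.002,-0.254,0.043],"dr":[0.002,0.001,0.5],"grip":0.4},{"travel":[0.002,-0.254,0.043],"dr":[0.002,0.001,0.5],"grip":0.4},{"travel":[0.002,-0.254,0.043],"dr":[0.002,0.001,0.5],"grip":0.4},{"travel":[0.002,-0.254,0.043],"dr":[0.002,0.001,0.5],"grip":0.4},{"travel":[0.002,-0.254,0.043],"dr":[0.002,0.001,0.5],"grip":0.4},{"travel":[0.002,-0.254,0.043],"dr":[0.002,0.001,0.5],"grip":0.4},{"travel":[0.002,-0.254,0.043],"dr":[0.002,0.001,0.5],"grip":0.4},{"travel":[0.002,-0.254,0.043],"dr":[0.002,0.001,0.5],"grip":0.4},{"travel":[0.002,-0.254,0.043],"dr":[0.002,0.001,0.5],"grip":0.4},{"travel":[0.002,-0.254,0.043],"dr":[0.002,0.001,0.5],"grip":0.4},{"travel":[0.002,-0.254,0.043],"dr":[0.002,0.001,0.5],"grip":0.4}]'
python3 -c "
from h import *
delta([.5368,.0427,.085],down(-.243))"
```

```text
time_s: 13.6
tcp_pos: [0.5345, 0.0429, 0.3533]
tcp_rot: [-2.467, -1.933, 0.013]
wrist_force: [0.2, 0.2, 0.1]
grip_width: 0.698
gripper_force: 0.0
travel [0.0022, 0.0133, 0.6707] dr [-0.0036, 0.0007, 0.0005]
```

```bash
python3 -m handwheel '[{"travel":[0.001,0.006,0.1],"dr":[0,0,0],"grip":0.4},{"travel":[0.001,0.006,0.2],"dr":[0,0,0],"grip":0.4},{"travel":[0.001,0.006,0.3],"dr":[0,0,0],"grip":0.4},{"travel":[0.001,0.006,0.4],"dr":[0,0,0],"grip":0.4},{"travel":[0.001,0.006,0.5],"dr":[0,0,0],"grip":0.4},{"travel":[0.001,0.006,0.55],"dr":[0,0,0],"grip":0.4},{"travel":[0.001,0.006,0.55],"dr":[0,0,0],"grip":0.4},{"travel":[0.001,0.006,0.55],"dr":[0,0,0],"grip":0.4}]'
python3 -c "
from h import *
delta([.5368,.0427,.085],down(-.243))"
```

```text
time_s: 14.4
tcp_pos: [0.5367, 0.0429, 0.1353]
tcp_rot: [-2.468, -1.935, 0.009]
wrist_force: [-0.0, 0.2, 1.1]
grip_width: 0.702
gripper_force: 0.0
travel [-0.0003, 0.0014, 0.1258] dr [-0.0024, 0.0004, 0.0007]
```

```bash
python3 -m handwheel '[{"travel":[0,0.001,0.05],"dr":[-0.002,0,0],"grip":0.4},{"travel":[0,0.001,0.09],"dr":[-0.002,0,0],"grip":0.4},{"travel":[0,0.001,0.125],"dr":[-0.002,0,0],"grip":0.4},{"travel":[0,0.001,0.125],"dr":[-0.002,0,0],"grip":0.4},{"travel":[0,0.001,0.125],"dr":[-0.002,0,0],"grip":-0.4},{"travel":[0,0.001,0.125],"dr":[-0.002,0,0],"grip":-0.6},{"travel":[0,0.001,0.125],"dr":[-0.002,0,0],"grip":-1},{"travel":[0,0.001,0.125],"dr":[-0.002,0,0],"grip":-1},{"travel":[0,0.001,0.125],"dr":[-0.002,0,0],"grip":-1},{"travel":[0,0.001,0.125],"dr":[-0.002,0,0],"grip":-1}]' 50
```

```text
time_s: 15.4
tcp_pos: [0.5382, 0.0429, 0.0869]
tcp_rot: [2.471, 1.936, 0.002]
wrist_force: [0.1, 0.3, 6.4]
grip_width: 0.102
gripper_force: 51.6
```

```bash
python3 -m handwheel '[{"travel":[0,0,-0.03],"dr":[0,0,0],"grip":-1},{"travel":[0,0,-0.07],"dr":[0,0,0],"grip":-1},{"travel":[0,0,-0.13],"dr":[0,0,0],"grip":-1},{"travel":[0,0,-0.2],"dr":[0,0,0],"grip":-1},{"travel":[0,0,-0.27],"dr":[0,0,0],"grip":-1},{"travel":[0,0,-0.34],"dr":[0,0,0],"grip":-1},{"travel":[0,0,-0.42],"dr":[0,0,0],"grip":-1},{"travel":[0,0,-0.5],"dr":[0,0,0],"grip":-1},{"travel":[0,0,-0.58],"dr":[0,0,0],"grip":-1},{"travel":[0,0,-0.65],"dr":[0,0,0],"grip":-1},{"travel":[0,0,-0.7],"dr":[0,0,0],"grip":-1},{"travel":[0,0,-0.7],"dr":[0,0,0],"grip":-1}]'
python3 - <<'E'
from h import *
f=bot.grab_frame('side');cv2.imwrite('pics/p6.png',cv2.resize(f['image'],(800,600)))
delta([.481,.291,.365],down(.075))
E
```

```text
time_s: 16.6
tcp_pos: [0.538, 0.0432, 0.369]
tcp_rot: [2.469, 1.935, 0.007]
wrist_force: [0.3, 1.2, -1.6]
grip_width: 0.1
gripper_force: 50.6
travel [0.5679, -0.2846, 0.0036] dr [0.0009, 0.0003, -0.1007]
```

View pics/p6.png

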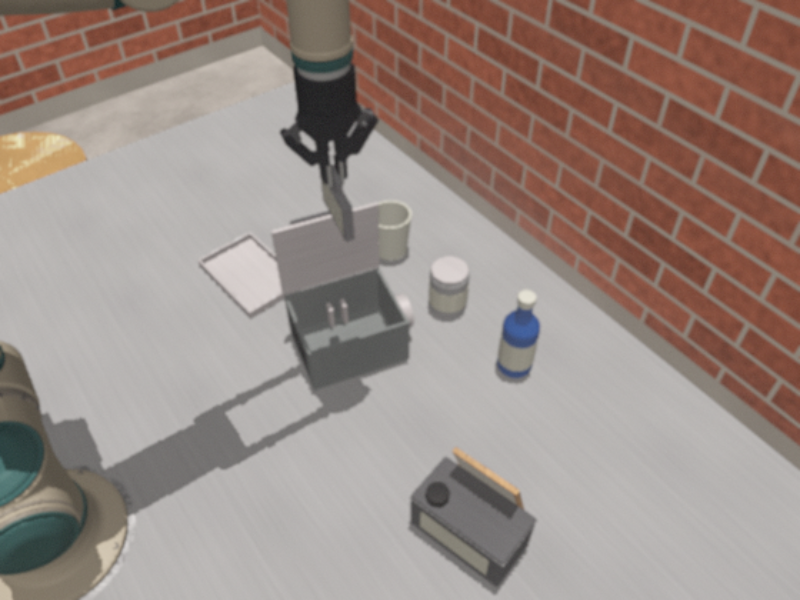

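The plate is out and held upright at (340,205), and both the flap and the panel are unchanged. I'll carry it over the flap to the tray.

```bash
python3 -m handwheel '[{"travel":[0.03,-0.015,0],"dr":[0,0,0],"grip":-1},{"travel":[0.09,-0.045,0],"dr":[0,0,-0.02],"grip":-1},{"travel":[0.17,-0.085,0],"dr":[0,0,-0.04],"grip":-1},{"travel":[0.25,-0.125,0],"dr":[0,0,-0.06],"grip":-1},{"travel":[0.33,-0.165,0],"dr":[0,0,-0.08],"grip":-1},{"travel":[0.41,-0.205,0],"dr":[0,0,-0.1],"grip":-1},{"travel":[0.48,-0.24,0],"dr":[0,0,-0.1],"grip":-1},{"travel":[0.54,-0.27,0],"dr":[0,0,-0.1],"grip":-1},{"travel":[0.568,-0.285,0],"dr":[0,0,-0.1],"grip":-1},{"travel":[0.568,-0.285,0],"dr":[0,0,-0.1],"grip":-1}]'
python3 -c "
from h import *
delta([.481,.291,.212],down(.075))"
```

```text
time_s: 17.65
tcp_pos: [0.4795, 0.2925, 0.364]
tcp_rot: [-2.135, -2.303, 0.005]
wrist_force: [0.3, -1.1, -2.2]
grip_width: 0.101
gripper_force: 50.5
travel [-0.0033, 0.0045, 0.3799] dr [-0.0008, 0.0005, 0.0002]
```

```bash
python3 -m handwheel '[{"travel":[-0.003,0.004,0.04],"dr":[0,0,0],"grip":-1},{"travel":[-0.003,0.004,0.11],"dr":[0,0,0],"grip":-1},{"travel":[-0.003,0.004,0.19],"dr":[0,0,0],"grip":-1},{"travel":[-0.003,0.004,0.27],"dr":[0,0,0],"grip":-1},{"travel":[-0.003,0.004,0.33],"dr":[0,0,0],"grip":-1},{"travel":[-0.003,0.004,0.365],"dr":[0,0,0],"grip":-1},{"travel":[-0.003,0.004,0.375],"dr":[0,0,0],"grip":-1},{"travel":[-0.003,0.004,0.375],"dr":[0,0,0],"grip":-1},{"travel":[-0.003,0.004,0.375],"dr":[0,0,0],"grip":-1},{"travel":[-0.003,0.004,0.375],"dr":[0,0,0],"grip":-1},{"travel":[-0.003,0.004,0.375],"dr":[0,0,0],"grip":-1}]'
python3 - <<'E'
from h import *
f=bot.grab_frame('side');cv2.imwrite('pics/p7.png',cv2.resize(f['image'],(800,600)))
E
```

```text
time_s: 18.75
tcp_pos: [0.483, 0.29, 0.2164]
tcp_rot: [2.138, 2.299, 0.002]
wrist_force: [-0.3, -0.2, -2.2]
grip_width: 0.102
gripper_force: 50.5
```

View pics/p7.png

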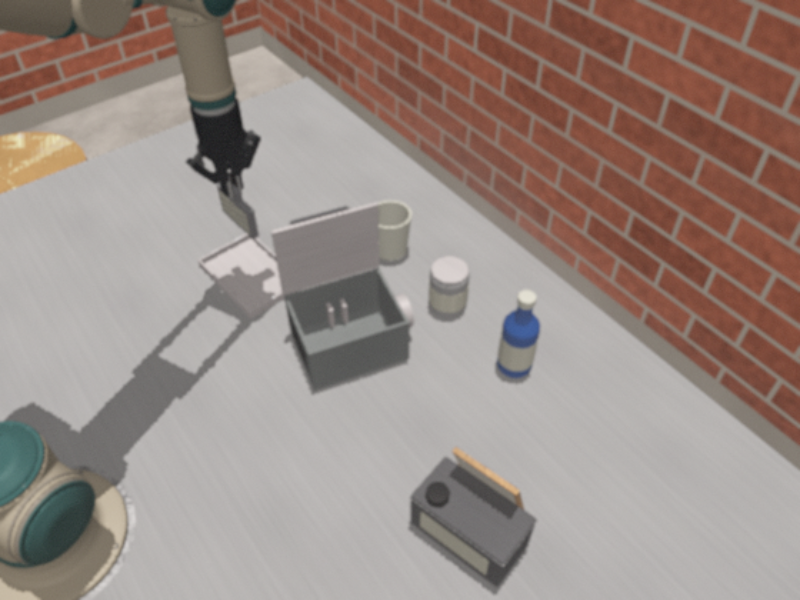

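The plate hangs upright at (238,210) over the tray, the flap is open and the panel is leaning. I'll hand it in.

```bash
python3 -c "
from cell import bot
print(bot.sign_off())"
```

```text
the job is handed in; nothing more can be done
None
```

I handed the job in at 18.75 s: the plate is held upright over the tray's middle with its underside about 13 cm above the bench (about 11 cm of air above the tray), the flap is open, the panel is leaning on the tin, and the cup, bottle and can were not touched; no verdict came back.

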